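# Switch on a steam table through its interlocked lever box

## Robot

A 6-joint arm with a two-finger parallel gripper is mounted at the origin on the work surface. World frame = base frame: x ahead of the robot, y to its left, z up, the work surface at z = 0. Lengths are in m, angles in rad, forces in N, time in s.
With the tool pointing down it reaches from about 0.35 to 0.975 m from the base axis. Payload 4.9 kg.
Tool frame: the origin (TCP) lies midway between the tips of the shut fingers; the grasp point (between the pads) lies ctrl.grip_depth behind it (ctrl.grip_depth is the distance from the TCP to the grasp point, in m); z points along the fingers, y is the line along which they close (so a half turn about z gives the same grasp; the last joint's range is limited). The gripper opens to 85 mm and grips with 20 to 120 N. Pads are 22 mm wide; open, the fingers measure 114 mm over their backs; the gripper's body (76 mm by 85 mm) begins 54 mm behind the grasp point. The pads swing forward as they close: fully open they stand 13 mm farther back than shut.
Start: joints at [1.008, 0.053, 1.613, -0, 1.476, -0.119], TCP at [0.268, 0.564, 0.231] pointing down, gripper open.
Joint ranges: [-3.01, 3.01], [-1.01, 2.22], [0.06, 2.58], [-1.02, 4.17], [0.09, 2.62], [-3.14, 3.14]. Speed limits (rad/s): [2.57, 2.57, 3.14, 3.14, 3.14, 3.14].

## Interface

Orientations are given as a rotation vector (axis times angle).
In Python, from station import ctrl, get_image, camera_model gives the robot as it stands. The module is installed in compiled form; this text tells all that it offers.
- The arm moves only by the shell command python3 -m crank 'ROWS' [FORCE]. ROWS is JSON, a list of rows, each a list of 7 numbers: the shift along the tool's x, y, z in mm, then the turn, a rotation vector about the tool's x, y, z in rad, then the opening, from -1 (shut) to 1 (fully open). A call has exactly 10 rows; each row shifts and turns the commanded pose from where the row before left it, along the tool's axes as they then stand; what a row does not reach is not made up. A row lasts 1/12 s, in which the tool goes at most 41.7 mm and 7.16 degrees, less where a joint would pass 70% of its speed; a pose out of reach is approached as far as the arm can. A call with a gripper value outside its range is refused whole. The fingers move at their own pace and stop on an object; FORCE is the grip in N (left out, the last holds). Time passes only in rows, so rows that do not move let the fingers close, or fill a call up. It gives the time, the measured TCP pose, the force, the opening and the grip force at its end, in the units of the state.
- ctrl.get_obs(): the state, without advancing time (a new reading comes with each control period).
- get_image(name): name is "side" or "top"; returns the picture (420x560x3 uint8, red, green, blue); there is no depth.
- camera_model(name): a dict with "vertical_fov" (degrees; the focal length in pixels is half the picture's height over the tangent of half this angle, whatever the lens; pixels are square), "cx", "cy" (the principal point, pixels), "k1" (the pictures are not rectified: a ray, as slopes to the right and down, at radius r is drawn at 1 + k1 r^2 times it, then the intrinsics apply), "R" (3x3) and "t" (3): a world point X has camera coordinates R X + t. Camera axes: x right, y down, z forward; pixel columns grow to the right and rows downward; lengths in m; the calibration is good to about 2 mm. A picture is of the moment at which its call begins. camera_model takes no time and is no camera call.
- ctrl.finish_job(): hands the job in; it is judged then, once.
The state is a dict: "t": time; "q": joint angles; "dq": joint speeds; "effort": joint torques, N m; "tool_pos": TCP position; "tool_rot": TCP orientation; "contact_force": force on the tool from outside, world axes, zero at the start; "wrist_torque": the same for the moment, N m; "opening": finger opening in m; "grip_force": force on a finger pad.
Only numpy, scipy, OpenCV 4.12 (cv2) and the standard library are available. Lean on these libraries where they do the work, as an engineer would, in place of code of your own. Each camera call takes 0.05 s, during which the arm holds its last target. There are 200 camera calls.

## Task

Switch on the steam table: throw all three levers on the control box from off (leaning towards the robot) fully over to on (leaning away) and let go. The box is interlocked in an order that is not marked, so only one lever is free at a time: feel for the free one each time, and when a lever is blocked after its bit of play, ease off at once and try another, never forcing it. Leave the things standing about undisturbed.

Things in the scene. Friction and masses are not known exactly. Their poses are not given: they have to be found in the camera images.
- box: stainless control box fixed to the counter, 240 (x) x 360 (y) x 100 mm high; origin at the centre of its underside, x axis away from the robot (yaw within 0.25 rad), y to the left. Three identical levers stand in a row out of its top at y = 110, 0, -110 mm. Inside, unseen, is an interlock: of the levers still off just one is free, any of the six orders may be drawn, and nothing outside shows which.
- lever_left (a joint): angle of the left lever: 0 = off (starts at 0 to 0.07), leaning 0.45 rad from upright towards the robot; 0.90 = fully on at its end stop, leaning 0.45 rad away. A free lever moves smoothly all the way with 3 to 5 N at its grip, stays where it is left, and frees the next only when fully over.
- lever_left_grip (a point): centre of the left lever's black round-ended grip (22 mm diameter, 56 mm long along the lever, on a 12 mm steel stalk), 99 mm from the hinge axis; moves with the lever, 144 mm above the counter when off or on. The hinge axis runs along the box's y, at box x = -30 mm, 55 mm above the counter
- lever_middle (a joint): angle of the middle lever: 0 = off (starts at 0 to 0.07), leaning 0.45 rad from upright towards the robot; 0.90 = fully on at its end stop, leaning 0.45 rad away. A blocked lever has 0.16 rad (16 mm at the grip) of play from 0 with 3 to 5 N of drag, then meets a sprung catch, about 1 N per mm; up to 12 N at the grip is harmless, over 15 N, or past 0.30 rad, is forcing it.
- lever_middle_grip (a point): centre of the middle lever's black round-ended grip (22 mm diameter, 56 mm long along the lever, on a 12 mm steel stalk), 99 mm from the hinge axis; moves with the lever, 144 mm above the counter when off or on. The hinge axis runs along the box's y, at box x = -30 mm, 55 mm above the counter
- lever_right (a joint): angle of the right lever: 0 = off (starts at 0 to 0.07), leaning 0.45 rad from upright towards the robot; 0.90 = fully on at its end stop, leaning 0.45 rad away. Pushing on against the end stop of a lever that is fully over, with up to 25 N, harms nothing.
- lever_right_grip (a point): centre of the right lever's black round-ended grip (22 mm diameter, 56 mm long along the lever, on a 12 mm steel stalk), 99 mm from the hinge axis; moves with the lever, 144 mm above the counter when off or on. The hinge axis runs along the box's y, at box x = -30 mm, 55 mm above the counter
- catch_a (a joint): one of the two sprung catches inside the box: how far (m) a blocked lever has pushed it. 0 at rest, over about 0.0025 (some 15 N on the grip) is forcing it. It cannot be seen from outside, but is felt in the push force
- catch_b (a joint): one of the two sprung catches inside the box: how far (m) a blocked lever has pushed it. 0 at rest, over about 0.0025 (some 15 N on the grip) is forcing it. It cannot be seen from outside, but is felt in the push force
- shaker: steel shaker, 38 mm wide, 58 mm high, standing on top of the box, 85 mm behind its centre; bystander, origin at its underside
- spice_jar: small jar, 38 mm wide, 65 mm high, standing on top of the box, 85 mm behind its centre; bystander, origin at its underside
- bowl: white bowl, 110 mm wide, 50 mm high, left of the box; bystander, origin at its underside
- oil_bottle: green bottle, 60 mm wide, 190 mm high, right of the box; bystander, origin at its underside
- mug: white mug, 80 mm wide, 90 mm high, right of the box; bystander, origin at its underside
- can: food can, 74 mm wide, 110 mm high, left of the box; bystander, origin at its underside

How it is judged:
On the way, in this order (a step that is already met when the one before it is completed fails the run):
1. a first lever is fully over (value of joint any of lever_left, lever_middle, lever_right above 0.82 rad), for 0.1 s.
2. a second lever is fully over as well ((value of joint each of lever_left, lever_middle above 0.82 rad or value of joint each of lever_left, lever_right above 0.82 rad or value of joint each of lever_middle, lever_right above 0.82 rad)), for 0.1 s.
3. all three levers are fully over (value of joint each of lever_left, lever_middle, lever_right above 0.82 rad), for 0.1 s.
At the end, for the whole second after the job is handed in: all three levers stand fully over to on (each joint above 0.82 of 0.90 rad), at rest (all of step 3 and velocity of joint each of lever_left, lever_middle, lever_right below 0.05 rad/s); the robot touches nothing.
It fails at once if a blocked lever is forced (its catch is pushed more than 3 mm, over 15 N at the grip) (value of joint any of catch_a, catch_b above 0.003 m).
It fails at once if a bystander is shifted by more than 30 mm or knocked over (distance of any of shaker, spice_jar, bowl, oil_bottle, mug, can from where it was at the start of the episode above 0.03 m or angle between any of shaker, spice_jar, bowl, oil_bottle, mug, can's own z axis and vertical above 0.5 rad).
It also fails if it takes over 64 s, if anything falls off the work surface, if the arm or the gripper's body presses on something with over 40 N, if the wrist force passes 120 N, or if a joint passes its speed limit or range.

## Working session

There is one attempt and no reset: what is moved stays moved. The work goes in short steps, Python scripts to look and compute and a shell command to move; the robot and the scene stay as the last step left them, time stands still between calls to the robot, and variables do not carry over. Pictures are saved under pics/ and viewed, at most 10 in all, crops included, and the job is handed in when it is done.

```bash
mkdir -p pics; python3 - <<'E'
from station import ctrl,get_image,camera_model
import cv2
for n in("top","side"):
    cv2.imwrite(f"pics/{n}0.png",get_image(n)[:,:,::-1]); print(n,camera_model(n))
print(ctrl.get_obs(),ctrl.grip_depth)
E
```

```text
top {'vertical_fov': 45.64031693232715, 'cx': 273.0334893607356, 'cy': 217.9712917935239, 'k1': -0.13149307894747198, 'R': array([[ 0.00978912, -0.9999478 , -0.00292711],
       [-0.99536221, -0.009464  , -0.09573147],
       [ 0.09569877,  0.00385067, -0.99540289]]), 't': array([0.02905717, 0.61326887, 1.08422618])}
side {'vertical_fov': 57.14313561139944, 'cx': 275.26245244717853, 'cy': 212.4818897350601, 'k1': -0.04874070083874696, 'R': array([[ 0.96589752, -0.2588911 , -0.00416939],
       [-0.17171776, -0.62844417, -0.75866391],
       [ 0.19379111,  0.73350755, -0.65146886]]), 't': array([-0.57837983,  0.23898483,  0.74434335])}
{'t': 0.1, 'q': array([ 1.00797091e+00,  5.33172514e-02,  1.61418023e+00, -4.53467067e-06,
        1.47602379e+00, -1.18967903e-01]), 'dq': array([-6.28032092e-04, -1.13965262e-03, -3.15039190e-03, -2.58005773e-05,
        1.01059336e-03, -1.31886179e-03]), 'effort': array([ 1.82335002e-04, -3.94903600e+01, -3.71360958e+01, -1.31893926e-04,
        3.96263422e-03,  2.08661027e-05]), 'tool_pos': array([0.26806219, 0.56395246, 0.23015553]), 'tool_rot': array([-6.91358679e-01, -3.06391827e+00,  2.85692400e-03]), 'contact_force': array([ 0.31525206, -0.26957585, -0.16207491]), 'wrist_torque': array([ 0.03373864,  0.01178111, -0.0855041 ]), 'grip_force': 0.0, 'opening': 0.08512848078100471} 0.0187
```

View pics/top0.png

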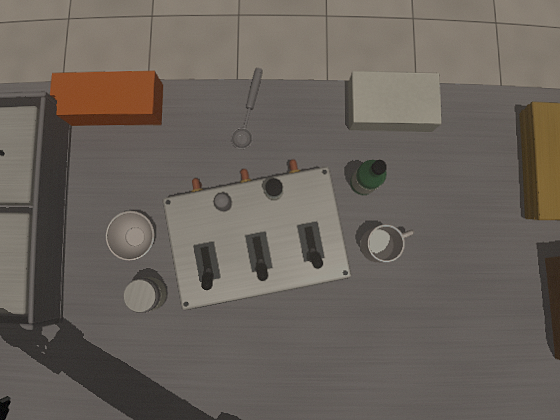

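View pics/side0.png

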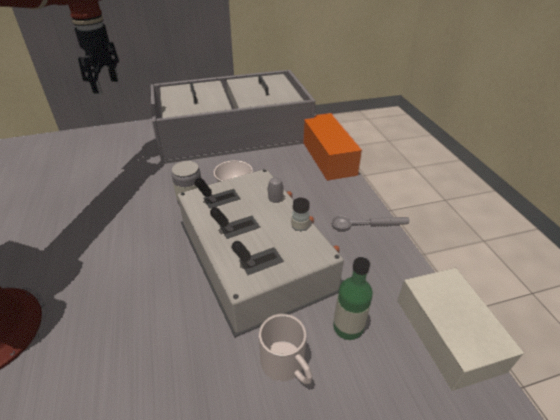

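```bash
cat >h.py <<'E'
import numpy as np,cv2
from station import ctrl,get_image,camera_model
from scipy.optimize import least_squares
from scipy.spatial.transform import Rotation as Ro
def proj(n,X):
    m=camera_model(n);f=210/np.tan(np.radians(m["vertical_fov"])/2)
    c=np.atleast_2d(X)@m["R"].T+m["t"];s=c[:,:2]/c[:,2:];s=s*(1+m["k1"]*(s**2).sum(1,keepdims=True))
    return s*f+[m["cx"],m["cy"]]
def box(p,P):
    P=np.atleast_2d(P);c,s=np.cos(p[2]),np.sin(p[2]);return np.c_[p[0]+c*P[:,0]-s*P[:,1],p[1]+s*P[:,0]+c*P[:,1],P[:,2]]
E
python3 - <<'E'
from h import *
top=np.array([[168,202],[325,172],[346,272],[186,304]]);side=np.array([[235.5,296.5]])
def B(i):return np.array([[.12-i,.18-i,.1],[.12-i,-.18+i,.1],[-.12+i,-.18+i,.1],[-.12+i,.18-i,.1]])
def r(v):
    b=box(v,B(v[3]));return np.r_[(proj("top",b)-top).ravel(),(proj("side",b[2:3])-side).ravel()]
s=least_squares(r,[.6,0,.19,.01]);print(s.x,s.fun.round(1))
p=s.x;np.save("p.npy",p[:3])
c=lambda r,a,y:[-.03+r*np.sin(a),y,.055+r*np.cos(a)]
for a in(-.45,-.38):
  G=box(p,[c(.116,a,y) for y in(.11,0,-.11)]);print(G.round(3),proj("top",G).round(),proj("side",G).round())
o=ctrl.get_obs();R=Ro.from_rotvec(o["tool_rot"]).as_matrix();print(R.round(3))
Y=[-np.cos(p[2]),-np.sin(p[2]),0]; v=R.T@Y;print("turn z",np.arctan2(v[1],v[0]))
T=box(p,[[-.13,0,.23]])[0];print(T,(R.T@(T-o["tool_pos"])*1e3).round())
E
```

```text
[0.56589763 0.06977593 0.20351948 0.01181022] [ 0.1  0.  -0.5 -0.5 -0.5  0.5  0.3 -0.3 -0.1  0.6]
[[ 0.465  0.161  0.159]
 [ 0.487  0.054  0.159]
 [ 0.509 -0.054  0.159]] [[207. 286.]
 [263. 276.]
 [318. 265.]] [[197. 184.]
 [214. 213.]
 [235. 248.]]
[[ 0.472  0.163  0.163]
 [ 0.494  0.055  0.163]
 [ 0.517 -0.053  0.163]] [[207. 283.]
 [262. 272.]
 [317. 261.]] [[200. 182.]
 [218. 211.]
 [239. 245.]]
[[-0.903  0.429 -0.001]
 [ 0.429  0.903 -0.002]
 [ 0.    -0.002 -1.   ]]
turn z -0.6473756270883817
[0.43858066 0.04350066 0.23      ] [-377. -397.    1.]
```

```bash
python3 -m crank '[[-25,-26,0,0,0,0,-1],[-25,-26,0,0,0,0,-1],[-25,-26,0,0,0,0,-1],[-25,-26,0,0,0,0,-1],[-25,-26,0,0,0,0,-1],[-25,-26,0,0,0,0,-1],[-25,-26,0,0,0,0,-1],[-25,-26,0,0,0,0,-1],[-25,-26,0,0,0,0,-1],[-25,-26,0,0,0,0,-1]]' 40
python3 -m crank '[[-25,-27,0,0,0,0,-1],[-25,-27,0,0,0,0,-1],[-25,-27,0,0,0,0,-1],[-26,-28,0,0,0,0,-1],[-26,-28,0,0,0,-0.12,-1],[0,0,0,0,0,-0.12,-1],[0,0,0,0,0,-0.12,-1],[0,0,0,0,0,-0.12,-1],[0,0,0,0,0,-0.12,-1],[0,0,0,0,0,-0.047,-1]]'
cat >>h.py <<'E'
def st():
    o=ctrl.get_obs();p=np.load("p.npy");A=Ro.from_euler("z",p[2]).as_matrix()
    print("t",o["t"].round(2),"boxpos mm",((o["tool_pos"]-[p[0],p[1],0])@A*1e3).round(1),"F box",(o["contact_force"]@A).round(1),"R",(A.T@Ro.from_rotvec(o["tool_rot"]).as_matrix()).round(3).tolist()[0])
E
python3 -c "from h import *;st()"
```

```text
t: 0.93
tool_pos: [0.3823, 0.2206, 0.2309]
tool_rot: [-0.691, -3.065, 0.0]
contact_force: [0.5, 0.3, -0.2]
opening: 0.0001
grip_force: 0.0
t: 1.77
tool_pos: [0.437, 0.0476, 0.2307]
tool_rot: [0.306, -3.126, -0.0]
contact_force: [-0.7, -0.4, 0.4]
opening: -0.0
grip_force: 0.0Traceback (most recent call last):
  File "<string>", line 1, in <module>
    from h import *;st()
                    ~~^^
  File "h.py", line 13, in st
    print("t",o["t"].round(2),"boxpos mm",((o["tool_pos"]-[p[0],p[1],0])@A*1e3).round(1),"F box",(o["contact_force"]@A).round(1),"R",(A.T@Ro.from_rotvec(o["tool_rot"]).as_matrix()).round(3).tolist()[0])
              ^^^^^^^^^^^^
AttributeError: 'float' object has no attribute 'round'
```

```bash
sed -i 's/o\["t"\].round(2)/round(o["t"],2)/' h.py
python3 -m crank '[[0,0,20,0,0,0,-1],[0,0,20,0,0,0,-1],[0,0,20,0,0,0,-1],[0,0,20,0,0,0,-1],[0,0,20,0,0,0,-1],[-4,0,0,0,0,0,-1],[-4,0,0,0,0,0,-1],[-4,0,0,0,0,0,-1],[0,0,0,0,0,0,-1],[0,0,0,0,0,0,-1]]'
python3 -c "from h import *;st()
cv2.imwrite('pics/t1.png',cv2.resize(get_image('side')[120:320,120:340,::-1],None,fx=2.5,fy=2.5))"
```

```text
t: 2.6
tool_pos: [0.4504, 0.0501, 0.133]
tool_rot: [-0.3, 3.125, -0.001]
contact_force: [-0.3, 0.3, 0.5]
opening: -0.0
grip_force: 0.0
t 2.6 boxpos mm [-117.1    4.   133. ] F box [-0.2  0.4  0.5] R [-1.0, 0.012, 0.002]
```

View pics/t1.png

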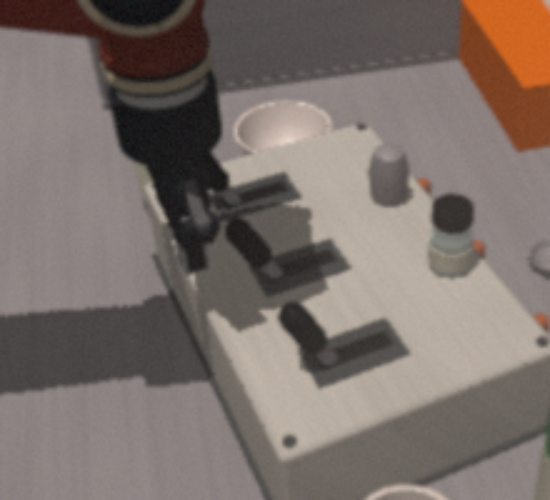

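```bash
python3 -m crank '[[-3,-4,2,0,0,0,-1],[-3,0,0,0,0,0,-1],[-3,0,0,0,0,0,-1],[-3,0,0,0,0,0,-1],[-3,0,0,0,0,0,-1],[-3,0,0,0,0,0,-1],[-3,0,0,0,0,0,-1],[-3,0,0,0,0,0,-1],[-3,0,0,0,0,0,-1],[0,0,0,0,0,0,-1]]'
python3 -c "from h import *;st()"
python3 -m crank '[[-1,0,0,0,0,0,-1],[-1,0,0,0,0,0,-1],[-1,0,0,0,0,0,-1],[-1,0,0,0,0,0,-1],[0,0,0,0,0,0,-1],[0,0,0,0,0,0,-1],[0,0,0,0,0,0,-1],[0,0,0,0,0,0,-1],[0,0,0,0,0,0,-1],[0,0,0,0,0,0,-1]]'
python3 -c "from h import *;st()"
```

```text
t: 3.48
tool_pos: [0.4765, 0.0513, 0.1291]
tool_rot: [0.3, -3.127, -0.0]
contact_force: [-1.7, 0.1, 0.6]
opening: -0.0
grip_force: 0.8
t 3.48 boxpos mm [-91.3   0.  129.1] F box [-1.7  0.5  0.6] R [-1.0, 0.012, -0.001]
t: 4.32
tool_pos: [0.4805, 0.052, 0.1293]
tool_rot: [-0.3, 3.127, 0.0]
contact_force: [-2.9, -0.1, 1.3]
opening: -0.0001
grip_force: 1.2
t 4.32 boxpos mm [-8.730e+01 -1.000e-01  1.293e+02] F box [-2.8  0.5  1.3] R [-1.0, 0.012, 0.0]
```

```bash
python3 -m crank '[[-1,0,0,0,0,0,-1],[-1,0,0,0,0,0,-1],[-1,0,0,0,0,0,-1],[0,0,0,0,0,0,-1],[0,0,0,0,0,0,-1],[0,0,0,0,0,0,-1],[0,0,0,0,0,0,-1],[0,0,0,0,0,0,-1],[0,0,0,0,0,0,-1],[0,0,0,0,0,0,-1]]'
python3 -c "from h import *;st()"
python3 -m crank '[[-1,0,0,0,0,0,-1],[-1,0,0,0,0,0,-1],[0,0,0,0,0,0,-1],[0,0,0,0,0,0,-1],[0,0,0,0,0,0,-1],[0,0,0,0,0,0,-1],[0,0,0,0,0,0,-1],[0,0,0,0,0,0,-1],[0,0,0,0,0,0,-1],[0,0,0,0,0,0,-1]]'
python3 -c "from h import *;st()"
```

```text
t: 5.15
tool_pos: [0.4831, 0.0526, 0.1293]
tool_rot: [0.3, -3.127, 0.0]
contact_force: [-4.5, 0.2, 3.7]
opening: -0.0001
grip_force: 2.3
t 5.15 boxpos mm [-8.450e+01 -1.000e-01  1.293e+02] F box [-4.4  1.1  3.7] R [-1.0, 0.012, -0.0]
t: 5.98
tool_pos: [0.485, 0.0529, 0.1291]
tool_rot: [0.3, -3.127, 0.0]
contact_force: [-4.0, -1.0, 3.2]
opening: -0.0002
grip_force: 1.4
t 5.98 boxpos mm [-8.270e+01 -1.000e-01  1.291e+02] F box [-4.1 -0.1  3.2] R [-1.0, 0.012, -0.001]
```

```bash
python3 -m crank '[[-1,0,0,0,0,0,-1],[-1,0,0,0,0,0,-1],[0,0,0,0,0,0,-1],[0,0,0,0,0,0,-1],[0,0,0,0,0,0,-1],[0,0,0,0,0,0,-1],[0,0,0,0,0,0,-1],[0,0,0,0,0,0,-1],[0,0,0,0,0,0,-1],[0,0,0,0,0,0,-1]]'
python3 -c "from h import *;st()"
python3 -m crank '[[-1,0,0,0,0,0,-1],[-1,0,0,0,0,0,-1],[0,0,0,0,0,0,-1],[0,0,0,0,0,0,-1],[0,0,0,0,0,0,-1],[0,0,0,0,0,0,-1],[0,0,0,0,0,0,-1],[0,0,0,0,0,0,-1],[0,0,0,0,0,0,-1],[0,0,0,0,0,0,-1]]'
python3 -c "from h import *;st()"
```

```text
t: 6.82
tool_pos: [0.4866, 0.0533, 0.1287]
tool_rot: [0.3, -3.126, -0.0]
contact_force: [-5.4, -0.3, 1.1]
opening: -0.0003
grip_force: 0.2
t 6.82 boxpos mm [-8.100e+01 -1.000e-01  1.287e+02] F box [-5.4  0.8  1.1] R [-1.0, 0.012, -0.001]
t: 7.65
tool_pos: [0.488, 0.0537, 0.1282]
tool_rot: [0.299, -3.124, -0.001]
contact_force: [-6.5, -0.7, 1.0]
opening: -0.0
grip_force: 0.0
t 7.65 boxpos mm [-79.5  -0.  128.2] F box [-6.5  0.7  1. ] R [-1.0, 0.013, -0.003]
```

```bash
python3 -m crank '[[-1,0,0,0,0,0,-1],[-1,0,0,0,0,0,-1],[0,0,0,0,0,0,-1],[0,0,0,0,0,0,-1],[0,0,0,0,0,0,-1],[0,0,0,0,0,0,-1],[0,0,0,0,0,0,-1],[0,0,0,0,0,0,-1],[0,0,0,0,0,0,-1],[0,0,0,0,0,0,-1]]'
python3 -c "from h import *;st()"
```

```text
t: 8.48
tool_pos: [0.4897, 0.0541, 0.128]
tool_rot: [0.299, -3.124, -0.001]
contact_force: [-6.1, -0.6, 1.1]
opening: -0.0
grip_force: 0.0
t 8.48 boxpos mm [-7.78e+01  1.00e-01  1.28e+02] F box [-6.1  0.7  1.1] R [-1.0, 0.012, -0.004]
```

```bash
python3 -m crank '[[-1,0,0,0,0,0,-1],[-1,0,0,0,0,0,-1],[0,0,0,0,0,0,-1],[0,0,0,0,0,0,-1],[0,0,0,0,0,0,-1],[0,0,0,0,0,0,-1],[0,0,0,0,0,0,-1],[0,0,0,0,0,0,-1],[0,0,0,0,0,0,-1],[0,0,0,0,0,0,-1]]'
python3 -c "from h import *;st()
cv2.imwrite('pics/t2.png',cv2.resize(get_image('side')[120:320,120:340,::-1],None,fx=2.5,fy=2.5))"
```

```text
t: 9.32
tool_pos: [0.4915, 0.0545, 0.1285]
tool_rot: [0.299, -3.123, -0.0]
contact_force: [-9.8, -1.7, 3.7]
opening: 0.0001
grip_force: 0.0
t 9.32 boxpos mm [-7.600e+01  1.000e-01  1.285e+02] F box [-9.9  0.3  3.7] R [-1.0, 0.012, -0.004]
```

View pics/t2.png

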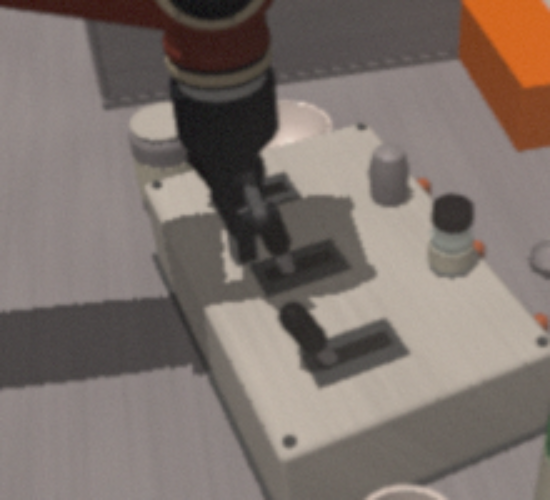

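```bash
python3 -m crank '[[20,0,0,0,0,0,-1],[20,0,0,0,0,0,-1],[15,0,0,0,0,0,-1],[0,27,0,0,0,0,-1],[0,27,0,0,0,0,-1],[0,28,0,0,0,0,-1],[0,28,0,0,0,0.008,-1],[0,0,0,0,0,0,-1],[0,0,0,0,0,0,-1],[0,0,0,0,0,0,-1]]'
python3 -c "from h import *;st()"
```

```text
t: 10.2
tool_pos: [0.4187, 0.1519, 0.1293]
tool_rot: [-0.288, 3.127, -0.0]
contact_force: [0.1, -0.3, -0.7]
opening: 0.0002
grip_force: 0.0
t 10.2 boxpos mm [-127.6  110.2  129.3] F box [ 0.  -0.4 -0.7] R [-1.0, 0.02, 0.001]
```

```bash
python3 -m crank '[[-10,0,0,0,0,-0.02,-1],[-10,0,0,0,0,0,-1],[-4,0,0,0,0,0,-1],[-4,0,0,0,0,0,-1],[-4,0,0,0,0,0,-1],[-4,0,0,0,0,0,-1],[-4,0,0,0,0,0,-1],[-4,0,0,0,0,0,-1],[0,0,0,0,0,0,-1],[0,0,0,0,0,0,-1]]'
python3 -c "from h import *;st()"
python3 -m crank '[[-1,0,0,0,0,0,-1],[-1,0,0,0,0,0,-1],[-1,0,0,0,0,0,-1],[0,0,0,0,0,0,-1],[0,0,0,0,0,0,-1],[0,0,0,0,0,0,-1],[0,0,0,0,0,0,-1],[0,0,0,0,0,0,-1],[0,0,0,0,0,0,-1],[0,0,0,0,0,0,-1]]'
python3 -c "from h import *;st()"
```

```text
t: 11.03
tool_pos: [0.4612, 0.1605, 0.1292]
tool_rot: [0.318, -3.125, 0.0]
contact_force: [-3.2, -1.2, 2.1]
opening: 0.0
grip_force: 1.2
t 11.03 boxpos mm [-84.2 110.  129.2] F box [-3.4 -0.5  2.1] R [-1.0, 0.001, -0.001]
t: 11.87
tool_pos: [0.4633, 0.1611, 0.1289]
tool_rot: [0.318, -3.123, 0.001]
contact_force: [-4.9, -1.6, 1.6]
opening: 0.0001
grip_force: 0.8
t 11.87 boxpos mm [-82.  110.2 128.9] F box [-5.1 -0.6  1.6] R [-1.0, 0.0, -0.002]
```

```bash
python3 -m crank '[[-1,0,0,0,0,0,-1],[-1,0,0,0,0,0,-1],[-1,0,0,0,0,0,-1],[0,0,0,0,0,0,-1],[0,0,0,0,0,0,-1],[0,0,0,0,0,0,-1],[0,0,0,0,0,0,-1],[0,0,0,0,0,0,-1],[0,0,0,0,0,0,-1],[0,0,0,0,0,0,-1]]'
python3 -c "from h import *;st()"
```

```text
t: 12.7
tool_pos: [0.4657, 0.1616, 0.1285]
tool_rot: [0.318, -3.122, 0.001]
contact_force: [-6.5, -2.1, 2.9]
opening: -0.0001
grip_force: 0.0
t 12.7 boxpos mm [-79.5 110.2 128.5] F box [-6.7 -0.7  2.9] R [-1.0, 0.0, -0.004]
```

```bash
python3 -m crank '[[-1,0,0,0,0,0,-1],[-1,0,0,0,0,0,-1],[-0.5,0,0,0,0,0,-1],[0,0,0,0,0,0,-1],[0,0,0,0,0,0,-1],[0,0,0,0,0,0,-1],[0,0,0,0,0,0,-1],[0,0,0,0,0,0,-1],[0,0,0,0,0,0,-1],[0,0,0,0,0,0,-1]]'
python3 -c "from h import *;st()"
```

```text
t: 13.53
tool_pos: [0.4675, 0.162, 0.128]
tool_rot: [0.318, -3.12, 0.001]
contact_force: [-7.4, -0.8, 2.3]
opening: -0.0
grip_force: 0.0
t 13.53 boxpos mm [-77.7 110.3 128. ] F box [-7.4  0.7  2.3] R [-1.0, 0.0, -0.005]
```

```bash
python3 -m crank '[[20,0,0,0,0,0,-1],[20,0,0,0,0,0,-1],[12,0,0,0,0,0,-1],[0,-37,0,0,0,0,-1],[0,-37,0,0,0,0,-1],[0,-37,0,0,0,0,-1],[0,-37,0,0,0,0,-1],[0,-36,0,0,0,0,-1],[0,-36,0,0,0,0,-1],[0,0,0,0,0,0,-1]]'
python3 -c "from h import *;st()"
python3 -m crank '[[-10,0,0,0,0,0,-1],[-10,0,0,0,0,0,-1],[-4,0,0,0,0,0,-1],[-4,0,0,0,0,0,-1],[-4,0,0,0,0,0,-1],[-4,0,0,0,0,0,-1],[-4,0,0,0,0,0,-1],[0,0,0,0,0,0,-1],[0,0,0,0,0,0,-1],[0,0,0,0,0,0,-1]]'
python3 -c "from h import *;st()"
```

```text
t: 14.37
tool_pos: [0.4646, -0.0687, 0.1301]
tool_rot: [-0.309, 3.123, -0.005]
contact_force: [0.4, 0.7, 0.6]
opening: -0.0003
grip_force: 0.0
t 14.37 boxpos mm [-127.2 -115.2  130.1] F box [0.6 0.6 0.6] R [-1.0, 0.006, 0.003]
t: 15.2
tool_pos: [0.5023, -0.0552, 0.1293]
tool_rot: [-0.319, 3.125, 0.0]
contact_force: [-1.7, 0.0, 1.1]
opening: 0.0002
grip_force: 0.4
t 15.2 boxpos mm [ -87.6 -109.6  129.3] F box [-1.7  0.3  1.1] R [-1.0, 0.0, 0.001]
```

```bash
python3 -m crank '[[-1,0,0,0,0,0,-1],[-1,0,0,0,0,0,-1],[-1,0,0,0,0,0,-1],[-1,0,0,0,0,0,-1],[-1,0,0,0,0,0,-1],[-1,0,0,0,0,0,-1],[0,0,0,0,0,0,-1],[0,0,0,0,0,0,-1],[0,0,0,0,0,0,-1],[0,0,0,0,0,0,-1]]'
python3 -c "from h import *;st()"
python3 -m crank '[[-1,0,0,0,0,0,-1],[-1,0,0,0,0,0,-1],[-1,0,0,0,0,0,-1],[0,0,0,0,0,0,-1],[0,0,0,0,0,0,-1],[0,0,0,0,0,0,-1],[0,0,0,0,0,0,-1],[0,0,0,0,0,0,-1],[0,0,0,0,0,0,-1],[0,0,0,0,0,0,-1]]'
python3 -c "from h import *;st()"
```

```text
t: 16.03
tool_pos: [0.5081, -0.0542, 0.1291]
tool_rot: [0.318, -3.125, -0.0]
contact_force: [-2.8, -0.7, 2.0]
opening: 0.0002
grip_force: 0.3
t 16.03 boxpos mm [ -81.7 -109.7  129.1] F box [-2.9 -0.1  2. ] R [-1.0, 0.0, -0.0]
t: 16.87
tool_pos: [0.5112, -0.0536, 0.1293]
tool_rot: [-0.319, 3.125, 0.0]
contact_force: [-1.7, -0.6, 0.5]
opening: 0.0001
grip_force: 0.0
t 16.87 boxpos mm [ -78.5 -109.7  129.3] F box [-1.8 -0.2  0.5] R [-1.0, 0.0, 0.0]
```

```bash
python3 -m crank '[[-1,0,0,0,0,0,-1],[-1,0,0,0,0,0,-1],[-1,0,0,0,0,0,-1],[-1,0,0,0,0,0,-1],[-1,0,0,0,0,0,-1],[-1,0,0,0,0,0,-1],[0,0,0,0,0,0,-1],[0,0,0,0,0,0,-1],[0,0,0,0,0,0,-1],[0,0,0,0,0,0,-1]]'
python3 -c "from h import *;st()"
```

```text
t: 17.7
tool_pos: [0.5171, -0.0524, 0.1293]
tool_rot: [-0.318, 3.125, 0.0]
contact_force: [-1.4, -0.0, 0.4]
opening: -0.0001
grip_force: 0.0
t 17.7 boxpos mm [ -72.5 -109.8  129.3] F box [-1.4  0.3  0.4] R [-1.0, 0.0, 0.0]
```

```bash
python3 -m crank '[[-6,0,0,0,0,0,-1],[-6,0,0,0,0,0,-1],[-6,0,0,0,0,0,-1],[-6,0,0,0,0,0,-1],[-6,0,0,0,0,0,-1],[-6,0,0,0,0,0,-1],[-6,0,0,0,0,0,-1],[-6,0,0,0,0,0,-1],[0,0,0,0,0,0,-1],[0,0,0,0,0,0,-1]]'
python3 -c "from h import *;st()"
python3 -m crank '[[-1,0,0,0,0,0,-1],[-1,0,0,0,0,0,-1],[-1,0,0,0,0,0,-1],[-1,0,0,0,0,0,-1],[-1,0,0,0,0,0,-1],[0,0,0,0,0,0,-1],[0,0,0,0,0,0,-1],[0,0,0,0,0,0,-1],[0,0,0,0,0,0,-1],[0,0,0,0,0,0,-1]]'
python3 -c "from h import *;st()"
```

```text
t: 18.53
tool_pos: [0.5646, -0.0423, 0.129]
tool_rot: [-0.319, 3.124, 0.001]
contact_force: [-0.6, 0.0, 0.1]
opening: 0.0001
grip_force: 0.3
t 18.53 boxpos mm [ -23.9 -109.5  129. ] F box [-0.6  0.1  0.1] R [-1.0, 0.0, 0.001]
t: 19.37
tool_pos: [0.5688, -0.0417, 0.1292]
tool_rot: [0.318, -3.125, -0.0]
contact_force: [-3.8, -0.7, -3.1]
opening: 0.0001
grip_force: 2.1
t 19.37 boxpos mm [ -19.7 -109.8  129.2] F box [-3.9  0.1 -3.1] R [-1.0, 0.0, -0.0]
```

```bash
python3 -m crank '[[-1,0,0,0,0,0,-1],[-1,0,0,0,0,0,-1],[-1,0,0,0,0,0,-1],[-1,0,0,0,0,0,-1],[0,0,0,0,0,0,-1],[0,0,0,0,0,0,-1],[0,0,0,0,0,0,-1],[0,0,0,0,0,0,-1],[0,0,0,0,0,0,-1],[0,0,0,0,0,0,-1]]'
python3 -c "from h import *;st()"
```

```text
t: 20.2
tool_pos: [0.5733, -0.041, 0.1298]
tool_rot: [-0.318, 3.124, -0.001]
contact_force: [-2.3, -1.4, 0.4]
opening: -0.0003
grip_force: 0.9
t 20.2 boxpos mm [ -15.1 -110.   129.8] F box [-2.5 -0.9  0.4] R [-1.0, 0.0, 0.001]
```

```bash
python3 -m crank '[[-1,0,0,0,0,0,-1],[-1,0,0,0,0,0,-1],[-1,0,0,0,0,0,-1],[-1,0,0,0,0,0,-1],[0,0,0,0,0,0,-1],[0,0,0,0,0,0,-1],[0,0,0,0,0,0,-1],[0,0,0,0,0,0,-1],[0,0,0,0,0,0,-1],[0,0,0,0,0,0,-1]]'
python3 -c "from h import *;st()"
```

```text
t: 21.03
tool_pos: [0.5746, -0.0407, 0.1292]
tool_rot: [0.318, -3.119, 0.001]
contact_force: [-11.8, -3.0, 5.1]
opening: 0.0002
grip_force: 6.4
t 21.03 boxpos mm [ -13.8 -110.   129.2] F box [-12.2  -0.6   5.1] R [-1.0, 0.0, -0.006]
```

```bash
python3 -m crank '[[29,0,0,0,0,0,-1],[29,0,0,0,0,0,-1],[29,0,0,0,0,0,-1],[29,0,0,0,0,0,-1],[0,28,0,0,0,0,-1],[0,28,0,0,0,0,-1],[0,27,0,0,0,0,-1],[0,27,0,0,0,0,-1],[0,0,0,0,0,0,-1],[0,0,0,0,0,0,-1]]'
python3 -c "from h import *;st()
cv2.imwrite('pics/t3.png',cv2.resize(get_image('side')[120:320,120:340,::-1],None,fx=2.5,fy=2.5))"
```

```text
t: 21.87
tool_pos: [0.4417, 0.0452, 0.1301]
tool_rot: [-0.322, 3.122, -0.0]
contact_force: [0.0, 0.1, -0.1]
opening: -0.0003
grip_force: 0.0
t 21.87 boxpos mm [-126.6    1.   130.1] F box [ 0.   0.1 -0.1] R [-1.0, -0.002, 0.003]
```

View pics/t3.png

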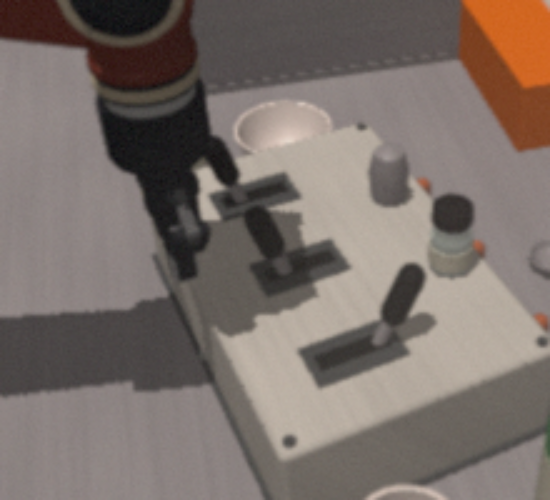

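```bash
python3 -m crank '[[-10,0,0,0,0,0,-1],[-10,0,0,0,0,0,-1],[-4,0,0,0,0,0,-1],[-4,0,0,0,0,0,-1],[-4,0,0,0,0,0,-1],[-4,0,0,0,0,0,-1],[-4,0,0,0,0,0,-1],[-3,0,0,0,0,0,-1],[0,0,0,0,0,0,-1],[0,0,0,0,0,0,-1]]'
python3 -c "from h import *;st()
p=np.load('p.npy')
for a in(.35,.4,.45):print(a,(proj('side',box(p,[[-.03+.116*np.sin(a),-.11,.055+.116*np.cos(a)]]))-120)*2.5)"
python3 -m crank '[[-1,0,0,0,0,0,-1],[-1,0,0,0,0,0,-1],[-1,0,0,0,0,0,-1],[-1,0,0,0,0,0,-1],[0,0,0,0,0,0,-1],[0,0,0,0,0,0,-1],[0,0,0,0,0,0,-1],[0,0,0,0,0,0,-1],[0,0,0,0,0,0,-1],[0,0,0,0,0,0,-1]]'
python3 -c "from h import *;st()"
```

```text
t: 22.75
tool_pos: [0.483, 0.0529, 0.1293]
tool_rot: [0.319, -3.125, 0.0]
contact_force: [0.1, -0.9, 0.3]
opening: 0.0002
grip_force: 0.0
t 22.75 boxpos mm [-84.6   0.2 129.3] F box [-0.1 -0.9  0.3] R [-1.0, 0.0, -0.0]
0.35 [[398.19728221 277.03396283]]
0.4 [[404.53107958 276.85673333]]
0.45 [[410.67392259 276.98243969]]
t: 23.58
tool_pos: [0.4858, 0.0534, 0.129]
tool_rot: [0.318, -3.122, 0.001]
contact_force: [-4.4, -0.9, 2.7]
opening: 0.0001
grip_force: 0.7
t 23.58 boxpos mm [-8.18e+01  1.00e-01  1.29e+02] F box [-4.5  0.   2.7] R [-1.0, 0.0, -0.003]
```

Right lever confirmed at 0.45 lean away. Continue feeling the middle one.

```bash
python3 -m crank '[[-1,0,0,0,0,0,-1],[-1,0,0,0,0,0,-1],[-1,0,0,0,0,0,-1],[0,0,0,0,0,0,-1],[0,0,0,0,0,0,-1],[0,0,0,0,0,0,-1],[0,0,0,0,0,0,-1],[0,0,0,0,0,0,-1],[0,0,0,0,0,0,-1],[0,0,0,0,0,0,-1]]'
python3 -c "from h import *;st()"
```

```text
t: 24.42
tool_pos: [0.4881, 0.0541, 0.1286]
tool_rot: [0.318, -3.121, 0.0]
contact_force: [-6.5, -0.6, 1.6]
opening: -0.0001
grip_force: 0.0
t 24.42 boxpos mm [-79.4   0.4 128.6] F box [-6.5  0.7  1.6] R [-1.0, 0.0, -0.005]
```

```bash
python3 -m crank '[[25,0,0,0,0,0,-1],[25,0,0,0,0,0,-1],[0,28,0,0,0,0,-1],[0,28,0,0,0,0,-1],[0,27,0,0,0,0,-1],[0,27,0,0,0,0,-1],[0,0,0,0,0,0,-1],[-14,0,0,0,0,0,-1],[-14,0,0,0,0,0,-1],[-14,0,0,0,0,0,-1]]'
python3 -c "from h import *;st()"
python3 -m crank '[[-1,0,0,0,0,0,-1],[-1,0,0,0,0,0,-1],[-1,0,0,0,0,0,-1],[-1,0,0,0,0,0,-1],[0,0,0,0,0,0,-1],[0,0,0,0,0,0,-1],[0,0,0,0,0,0,-1],[0,0,0,0,0,0,-1],[0,0,0,0,0,0,-1],[0,0,0,0,0,0,-1]]'
python3 -c "from h import *;st()"
```

```text
t: 25.25
tool_pos: [0.4605, 0.1604, 0.1294]
tool_rot: [-0.319, 3.125, -0.0]
contact_force: [-1.3, 0.1, 0.9]
opening: 0.0001
grip_force: 0.0
t 25.25 boxpos mm [-84.9 110.1 129.4] F box [-1.3  0.3  0.9] R [-1.0, -0.0, 0.001]
t: 26.08
tool_pos: [0.4637, 0.1611, 0.1293]
tool_rot: [0.319, -3.125, 0.001]
contact_force: [-4.0, -3.0, -0.5]
opening: -0.0003
grip_force: 1.0
t 26.08 boxpos mm [-81.7 110.1 129.3] F box [-4.5 -2.2 -0.5] R [-1.0, 0.0, -0.0]
```

```bash
python3 -m crank '[[-1,0,0,0,0,0,-1],[-1,0,0,0,0,0,-1],[-1,0,0,0,0,0,-1],[0,0,0,0,0,0,-1],[0,0,0,0,0,0,-1],[0,0,0,0,0,0,-1],[0,0,0,0,0,0,-1],[0,0,0,0,0,0,-1],[0,0,0,0,0,0,-1],[0,0,0,0,0,0,-1]]'
python3 -c "from h import *;st()"
python3 -m crank '[[-1,0,0,0,0,0,-1],[-1,0,0,0,0,0,-1],[0,0,0,0,0,0,-1],[0,0,0,0,0,0,-1],[0,0,0,0,0,0,-1],[0,0,0,0,0,0,-1],[0,0,0,0,0,0,-1],[0,0,0,0,0,0,-1],[0,0,0,0,0,0,-1],[0,0,0,0,0,0,-1]]'
python3 -c "from h import *;st()"
```

```text
t: 26.92
tool_pos: [0.4668, 0.1618, 0.1292]
tool_rot: [-0.318, 3.125, 0.0]
contact_force: [-1.3, 0.1, 0.2]
opening: 0.0002
grip_force: 0.0
t 26.92 boxpos mm [-78.5 110.2 129.2] F box [-1.3  0.3  0.2] R [-1.0, 0.0, 0.0]
t: 27.75
tool_pos: [0.4686, 0.1622, 0.1291]
tool_rot: [0.318, -3.125, -0.0]
contact_force: [-2.2, -1.6, -0.2]
opening: -0.0004
grip_force: 0.0
t 27.75 boxpos mm [-76.6 110.2 129.1] F box [-2.4 -1.1 -0.2] R [-1.0, 0.0, -0.0]
```

```bash
python3 -m crank '[[-2,0,0,0,0,0,-1],[-2,0,0,0,0,0,-1],[-2,0,0,0,0,0,-1],[0,0,0,0,0,0,-1],[0,0,0,0,0,0,-1],[0,0,0,0,0,0,-1],[0,0,0,0,0,0,-1],[0,0,0,0,0,0,-1],[0,0,0,0,0,0,-1],[0,0,0,0,0,0,-1]]'
python3 -c "from h import *;st()"
```

```text
t: 28.58
tool_pos: [0.4748, 0.1636, 0.1295]
tool_rot: [-0.318, 3.125, 0.0]
contact_force: [-0.0, 1.0, 0.4]
opening: -0.0
grip_force: 0.0
t 28.58 boxpos mm [-70.2 110.3 129.5] F box [0.2 0.9 0.4] R [-1.0, 0.0, 0.001]
```

```bash
python3 -m crank '[[-6,0,0,0,0,0,-1],[-6,0,0,0,0,0,-1],[-6,0,0,0,0,0,-1],[-6,0,0,0,0,0,-1],[-6,0,0,0,0,0,-1],[-6,0,0,0,0,0,-1],[-6,0,0,0,0,0,-1],[-6,0,0,0,0,0,-1],[0,0,0,0,0,0,-1],[0,0,0,0,0,0,-1]]'
python3 -m crank '[[-1,0,0,0,0,0,-1],[-1,0,0,0,0,0,-1],[-1,0,0,0,0,0,-1],[-1,0,0,0,0,0,-1],[-1,0,0,0,0,0,-1],[-1,0,0,0,0,0,-1],[-1,0,0,0,0,0,-1],[-1,0,0,0,0,0,-1],[0,0,0,0,0,0,-1],[0,0,0,0,0,0,-1]]'
python3 -c "from h import *;st()"
```

```text
t: 29.42
tool_pos: [0.522, 0.1733, 0.129]
tool_rot: [-0.318, 3.125, 0.001]
contact_force: [-2.7, -0.1, -1.2]
opening: -0.0001
grip_force: 0.8
t: 30.25
tool_pos: [0.5301, 0.1748, 0.1299]
tool_rot: [-0.318, 3.124, 0.0]
contact_force: [-2.8, -1.2, -1.8]
opening: 0.0
grip_force: 1.3
t 30.25 boxpos mm [-13.9 110.1 129.9] F box [-3.  -0.6 -1.8] R [-1.0, 0.0, 0.002]
```

```bash
python3 -m crank '[[-1,0,0,0,0,0,-1],[-1,0,0,0,0,0,-1],[-1,0,0,0,0,0,-1],[-1,0,0,0,0,0,-1],[0,0,0,0,0,0,-1],[0,0,0,0,0,0,-1],[0,0,0,0,0,0,-1],[0,0,0,0,0,0,-1],[0,0,0,0,0,0,-1],[0,0,0,0,0,0,-1]]'
python3 -c "from h import *;st()"
```

```text
t: 31.08
tool_pos: [0.5307, 0.175, 0.1294]
tool_rot: [0.318, -3.118, 0.002]
contact_force: [-15.0, -2.8, 7.4]
opening: -0.0
grip_force: 8.0
t 31.08 boxpos mm [-13.2 110.2 129.4] F box [-15.2   0.3   7.4] R [-1.0, 0.0, -0.008]
```

At the stop. Back off, and go to the middle lever.

```bash
python3 -m crank '[[29,0,0,0,0,0,-1],[29,0,0,0,0,0,-1],[29,0,0,0,0,0,-1],[29,0,0,0,0,0,-1],[0,-28,0,0,0,0,-1],[0,-28,0,0,0,0,-1],[0,-27,0,0,0,0,-1],[0,-27,0,0,0,0,-1],[0,0,0,0,0,0,-1],[0,0,0,0,0,0,-1]]'
python3 -m crank '[[-10,0,0,0,0,0,-1],[-10,0,0,0,0,0,-1],[-4,0,0,0,0,0,-1],[-4,0,0,0,0,0,-1],[-4,0,0,0,0,0,-1],[-4,0,0,0,0,0,-1],[-4,0,0,0,0,0,-1],[-4,0,0,0,0,0,-1],[0,0,0,0,0,0,-1],[0,0,0,0,0,0,-1]]'
python3 -c "from h import *;st()"
python3 -m crank '[[-1,0,0,0,0,0,-1],[-1,0,0,0,0,0,-1],[-1,0,0,0,0,0,-1],[-1,0,0,0,0,0,-1],[0,0,0,0,0,0,-1],[0,0,0,0,0,0,-1],[0,0,0,0,0,0,-1],[0,0,0,0,0,0,-1],[0,0,0,0,0,0,-1],[0,0,0,0,0,0,-1]]'
python3 -c "from h import *;st()"
```

```text
t: 31.92
tool_pos: [0.4437, 0.0434, 0.1308]
tool_rot: [-0.313, 3.121, -0.001]
contact_force: [0.2, 1.1, 1.2]
opening: 0.0004
grip_force: 0.0
t: 32.75
tool_pos: [0.4851, 0.0533, 0.1292]
tool_rot: [0.319, -3.125, -0.0]
contact_force: [0.2, 0.3, 0.2]
opening: 0.0001
grip_force: 0.0
t 32.75 boxpos mm [-82.5   0.2 129.2] F box [0.3 0.3 0.2] R [-1.0, 0.0, -0.0]
t: 33.58
tool_pos: [0.4888, 0.0541, 0.1291]
tool_rot: [0.318, -3.125, 0.0]
contact_force: [-3.6, -0.7, 0.7]
opening: -0.0002
grip_force: 0.0
t 33.58 boxpos mm [-78.7   0.2 129.1] F box [-3.6  0.   0.7] R [-1.0, 0.0, -0.0]
```

```bash
python3 -m crank '[[-1,0,0,0,0,0,-1],[-1,0,0,0,0,0,-1],[-1,0,0,0,0,0,-1],[0,0,0,0,0,0,-1],[0,0,0,0,0,0,-1],[0,0,0,0,0,0,-1],[0,0,0,0,0,0,-1],[0,0,0,0,0,0,-1],[0,0,0,0,0,0,-1],[0,0,0,0,0,0,-1]]'
python3 -c "from h import *;st()"
python3 -m crank '[[-1,0,0,0,0,0,-1],[-1,0,0,0,0,0,-1],[0,0,0,0,0,0,-1],[0,0,0,0,0,0,-1],[0,0,0,0,0,0,-1],[0,0,0,0,0,0,-1],[0,0,0,0,0,0,-1],[0,0,0,0,0,0,-1],[0,0,0,0,0,0,-1],[0,0,0,0,0,0,-1]]'
python3 -c "from h import *;st()"
```

```text
t: 34.42
tool_pos: [0.4919, 0.0548, 0.1292]
tool_rot: [-0.318, 3.125, 0.0]
contact_force: [-1.2, -0.3, -0.2]
opening: 0.0004
grip_force: 0.0
t 34.42 boxpos mm [-75.5   0.3 129.2] F box [-1.2 -0.  -0.2] R [-1.0, 0.0, 0.0]
t: 35.25
tool_pos: [0.4937, 0.0551, 0.1292]
tool_rot: [0.319, -3.125, -0.0]
contact_force: [-2.5, -0.7, 0.7]
opening: -0.0001
grip_force: 0.0
t 35.25 boxpos mm [-73.7   0.2 129.2] F box [-2.5 -0.2  0.7] R [-1.0, 0.0, -0.0]
```

Free now. Sweep it over.

```bash
python3 -m crank '[[-6,0,0,0,0,0,-1],[-6,0,0,0,0,0,-1],[-6,0,0,0,0,0,-1],[-6,0,0,0,0,0,-1],[-6,0,0,0,0,0,-1],[-6,0,0,0,0,0,-1],[-6,0,0,0,0,0,-1],[-6,0,0,0,0,0,-1],[0,0,0,0,0,0,-1],[0,0,0,0,0,0,-1]]'
python3 -m crank '[[-1,0,0,0,0,0,-1],[-1,0,0,0,0,0,-1],[-1,0,0,0,0,0,-1],[-1,0,0,0,0,0,-1],[-1,0,0,0,0,0,-1],[-1,0,0,0,0,0,-1],[-1,0,0,0,0,0,-1],[-1,0,0,0,0,0,-1],[-1,0,0,0,0,0,-1],[0,0,0,0,0,0,-1]]'
python3 -c "from h import *;st()"
```

```text
t: 36.08
tool_pos: [0.5415, 0.0651, 0.1291]
tool_rot: [-0.318, 3.124, 0.001]
contact_force: [-0.0, 0.9, -0.5]
opening: 0.0003
grip_force: 0.1
t: 36.92
tool_pos: [0.5499, 0.0667, 0.1294]
tool_rot: [-0.319, 3.125, 0.0]
contact_force: [-4.4, -0.2, -1.4]
opening: 0.0001
grip_force: 1.8
t 36.92 boxpos mm [-16.3   0.2 129.4] F box [-4.3  0.7 -1.4] R [-1.0, 0.0, 0.0]
```

```bash
python3 -m crank '[[-1,0,0,0,0,0,-1],[-1,0,0,0,0,0,-1],[-1,0,0,0,0,0,-1],[-1,0,0,0,0,0,-1],[-1,0,0,0,0,0,-1],[-1,0,0,0,0,0,-1],[0,0,0,0,0,0,-1],[0,0,0,0,0,0,-1],[0,0,0,0,0,0,-1],[0,0,0,0,0,0,-1]]'
python3 -c "from h import *;st()"
```

```text
t: 37.75
tool_pos: [0.5528, 0.0672, 0.1294]
tool_rot: [0.318, -3.117, 0.001]
contact_force: [-15.3, -2.8, 5.6]
opening: -0.0002
grip_force: 8.5
t 37.75 boxpos mm [-1.330e+01  1.000e-01  1.294e+02] F box [-15.6   0.3   5.6] R [-1.0, 0.0, -0.008]
```

```bash
python3 -m crank '[[20,0,0,0,0,0,-1],[20,0,0,0,0,0,-1],[20,0,0,0,0,0,-1],[20,0,0,0,0,0,-1],[20,0,0,0,0,0,-1],[20,0,0,0,0,0,-1],[0,0,-20,0,0,0,-1],[0,0,-20,0,0,0,-1],[0,0,-20,0,0,0,-1],[0,0,0,0,0,0,-1]]'
python3 -c "from h import *;st()
cv2.imwrite('pics/t4.png',cv2.resize(get_image('side')[120:320,120:340,::-1],None,fx=2.5,fy=2.5))
p=np.load('p.npy')
for y in(.11,0,-.11):print((proj('side',box(p,[[-.03+.116*np.sin(.45),y,.055+.116*np.cos(.45)]]))-120)*2.5)"
```

```text
t: 38.58
tool_pos: [0.4424, 0.0434, 0.1961]
tool_rot: [-0.317, 3.111, -0.003]
contact_force: [0.9, -0.1, 0.2]
opening: -0.0002
grip_force: 0.0
t 38.58 boxpos mm [-126.3   -0.9  196.1] F box [ 0.8 -0.3  0.2] R [-1.0, 0.001, 0.014]
[[299.15048475 129.83057386]]
[[349.71788886 196.55989945]]
[[410.67392259 276.98243969]]
```

View pics/t4.png

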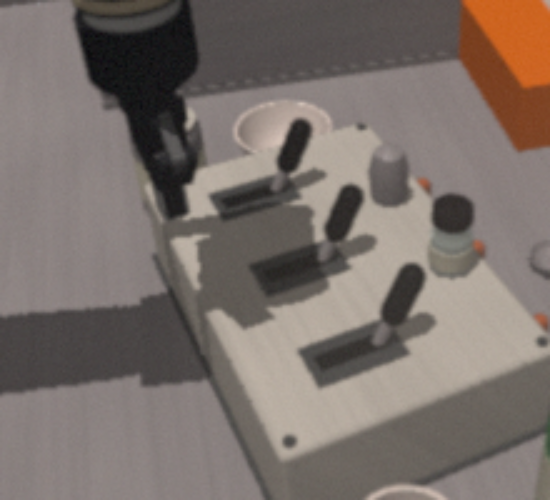

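All three levers lean away: the tips at (299,130), (350,196) and (411,275) in the crop match a full throw, and the bystanders are untouched.

```bash
python3 -c "from station import ctrl;print(ctrl.finish_job())"
```

```text
the job is handed in; nothing more can be done
None
```

All three levers are fully on (order right, left, middle), none was forced (about 10 N at most on a blocked one), the bystanders in view look undisturbed, and the job was handed in at about 39 s; no verdict came back.

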